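# Hang the keyhole tray on the rail stud

### The job

Pick up the white hanging tray by its grip tab, press the large hole of its keyhole over the head of the steel stud on the rail until its back is flush with the rail, and slide it down to lock, keeping hold until it is fully home; then let go and leave it hanging upright. The stud may be clamped anywhere along one half of the rail, so feel for it gently, never pushing the tray against the stand with more than about 20 N, and do not disturb the racks and other things around.

Things in the scene. Friction and masses are not known exactly. Their poses are not given: they have to be found in the camera images.
- tray: loose white plastic hanging tray, 0.2-0.33 kg, standing upright on the table. Origin: middle of the lower edge of its flat back face; z up, y along its width, x out of the back (tray and tab stick out to -x). Back plate 100 wide, 130 tall, 5 thick (x -5 to 0), with a keyhole on y = 0; an open tray 28 tall along its foot reaches x = -65
- tab_grip (a point): point to take the tray by: in its grip tab, an upright fin 12 thick in y at the top of the plate (x -63 to -5, z 106 to 130 in the tray's frame). 38 mm in front of the back face, y 0, 120 mm above the tray's underside. Fingers go either side, closing along the tray's y
- hole (a point): centre of the keyhole's large hole (octagon, 21 mm across flats) on the back face, 82 mm above the tray's underside, 38 mm below tab_grip. From it a slot 10 mm wide leads up to a flat end 23 mm above this point
- slot_end (a point): on the back face in the slot, 100 mm above the tray's underside, 18 mm above point hole, 5 mm below the slot's flat end. Locked on the stud it is about 1.5 mm below the stud's axis, so locking takes about 19.5 mm of slide
- rail_stand: fixed upright stand: white panel with a level aluminium slotted rail (280 long, 40 high, top at 185) along its top, both faces flush in one plane; it carries one steel stud. Origin: middle of the lower edge of that face, at table height; z up, y along the rail, x into the stand, so the face and stud look to -x. Feet 130 long lie behind it
- slot_mid (a point): on the face, middle of the rail, 165 mm above the table, at the height of the stud's axis. The stud is clamped in the slot anywhere from 8 to 48 mm from it towards the stand's +y; its place is not measured: find it by feel or eye. Neck 7 mm in diameter, 7 long, then a flat round head 16 in diameter, 6 thick (front 13 mm off the face). It stays put under 100 N
- small_rack: ivory rack of twelve capped tubes, 68 x 88 mm, 85 mm tall; origin at the centre of its underside; not part of the job
- grey_rack: grey rack of 36 capped tubes, 92 x 197 mm, 100 mm tall; origin at the centre of its underside; not part of the job
- scanner: black hand scanner lying on the table, 180 mm long, 40 mm tall; origin on its underside near the middle, x towards its thick head; not part of the job
- reagent: small closed bottle, 52 mm wide, 85 mm tall; origin at the centre of its underside; not part of the job
- tipbox: clear plastic tip box, 85 x 120 mm, 50 mm tall; origin at the centre of its underside; not part of the job
Mind the look-alikes: they are no part of the job. Leave any turquoise look-alike of the tray alone.

How it is judged (in metres and radians):
On the way, in this order (a step that is already met when the one before it is completed fails the run):
1. the tray is lifted clear of the table, held in the fingers (height (world z) of tray above 0.03 m and contact force between the fingers and tray above 1 N), for 0.2 s.
2. the stud's head is through the large hole: the tray's back is within 4.5 mm of the rail's face with the large hole at the stud's height (within 6 mm) (x of slot_end in the frame of rail_stand above -0.0045 m and z of hole in the frame of rail_stand between 0.159 and 0.171 m and y of hole in the frame of rail_stand between 0.003 and 0.053 m), for 0.05 s.
3. the tray is slid down home on the stud while still held in the fingers (x of slot_end in the frame of rail_stand above -0.006 m and z of slot_end in the frame of rail_stand between 0.16 and 0.167 m and y of slot_end in the frame of rail_stand between 0.003 and 0.053 m and contact force between the fingers and tray above 1 N), for 0.1 s.
At the end, for the whole second after the job is handed in: The tray hangs locked on the stud: its slot end 160 to 167 mm above the table, within 6 mm of the rail's face, 3 to 53 mm from the rail's middle towards +y (where the stud is); upright within 0.12 rad, its back facing the rail within 0.15 rad, at rest and let go (x of slot_end in the frame of rail_stand above -0.006 m and z of slot_end in the frame of rail_stand between 0.16 and 0.167 m and y of slot_end in the frame of rail_stand between 0.003 and 0.053 m and angle between tray's own z axis and vertical below 0.12 rad and angle between the x axis of tray and the x axis of rail_stand, either way round below 0.15 rad and linear speed of tray below 0.02 m/s and contact force between the fingers and tray below 0.1 N); the robot touches nothing.
It fails at once if the tray is pushed against the stand or stud with more than 25 N (contact force between tray and rail_stand above 25 N).
It fails at once if the robot pushes on the stand with more than 25 N (contact force between any of the fingers, the arm and rail_stand above 25 N).
It fails at once if a bystander is moved by more than 30 mm (distance of any of small_rack, grey_rack, scanner, reagent, tipbox from where it was at the start of the episode above 0.03 m).
It also fails if it takes over 54 s, if anything falls off the work surface, if the arm or the gripper's body presses on something with over 40 N, if the wrist force passes 120 N, or if a joint passes its speed limit or range.

### The arm

A 6-joint arm with a two-finger parallel gripper is mounted at the origin on the work surface. World frame = base frame: x ahead of the robot, y to its left, z up, the work surface at z = 0. Lengths are in mm, angles in rad, forces in N, time in s.
With the tool pointing down it reaches from about 275 to 750 mm from the base axis. Payload 10.2 kg.
Tool frame: the origin (TCP) lies midway between the tips of the shut fingers; the grasp point (between the pads) lies 19 mm behind it; z points along the fingers, y is the line along which they close (so a half turn about z gives the same grasp; the last joint's range is limited). The gripper opens to 85 mm and grips with 20 to 120 N. Pads are 22 mm wide; open, the fingers measure 114 mm over their backs; the gripper's body (76 mm by 85 mm) begins 54 mm behind the grasp point. The pads swing forward as they close: fully open they stand 13 mm farther back than shut.
Start: joints at [-1.469, 0.313, 1.498, -0, 1.331, -0.223], TCP at [167.525, -497.561, 231.294] pointing down, gripper open.
Joint ranges: [-2.94, 2.94], [-0.97, 2.17], [0.19, 2.56], [-1.23, 4.37], [0.02, 3.11], [-2.88, 2.88]. Speed limits (rad/s): [2.39, 2.39, 3.01, 3.14, 3.14, 3.14].

### API

Orientations are given as a unit quaternion [w, x, y, z].
In Python, from rig import ctrl gives the robot as it stands.
- The arm moves only by the tool send_rows, never from a script. Its argument "targets" is a list of rows, each a list of 7 numbers: the closure, from -1 (fully open) to 1 (shut), so that 0 is half open, then the shift along the tool's x, y, z in m, then the turn, a rotation vector about the tool's x, y, z in rad. In form: [[claw, dx, dy, dz, ax, ay, az], ...]. A call has exactly 10 rows; each row shifts and turns the commanded pose from where the row before left it, along the tool's axes as they then stand; what a row does not reach is not made up. A row lasts 1/8 s, in which the tool goes at most 62.5 mm and 10.7 degrees, less where a joint would pass 70% of its speed; a pose out of reach is approached as far as the arm can. A call with a gripper value outside its range is refused whole. The fingers move at their own pace and stop on an object; "squeeze" is the grip in N (left out, the last holds). Time passes only in rows, so rows that do not move let the fingers close, or fill a call up. It gives the time, the measured TCP pose, the force, the opening and the grip force at its end, in the units of the state.
- ctrl.sense(): the state, without advancing time (a new reading comes with each control period).
- ctrl.capture(name): name is "scene" or "top"; returns a dict with "img" (384x512x3 uint8, red, green, blue), "camera_matrix" (3x3 intrinsics, pixels), "R" (3x3) and "t" (3): a world point X has camera coordinates R X + t. Camera axes: x right, y down, z forward; pixel columns grow to the right and rows downward; lengths in mm; the calibration is good to about 2 mm. A picture is of the moment at which its call begins. There is no depth.
- ctrl.finish_job(): hands the job in; it is judged then, once.
Trained networks look in a picture, given as the dict that the camera call returned (one of the last four; its "shot" number tells which), for a name from the list of things; names that differ only in an ending like _2 or _b are one class to them, and where a whole thing is asked for, a point or a joint stands for the part that bears it (a point fixed in the world has none). Each returns a list of dicts, best first, with "score" (0 to 1); they miss things now and then, are a little off and sometimes report something else, mostly with a low value. They report only what shows in the picture. A call takes as long as a camera call. They do not tell look-alikes from the thing itself.
- ctrl.boxes_of(query, picture): "extent" ([left, top, width, height] in pixels, round what is visible of it).
- ctrl.landmark_of(query, picture): "point" ([column, row] in pixels: a listed point, or the origin of a listed thing).
The state is a dict: "time_s": time; "joints": joint angles; "dq": joint speeds; "tau": joint torques, N m; "eef_pos": TCP position; "ee_rot": TCP orientation; "force": force on the tool from outside, world axes, zero at the start; "wrist_torque": the same for the moment, N m; "grip_width": opening from 0.0 (shut) to 1.0 (fully open); "grip_force": force on a finger pad.
Only numpy, scipy, OpenCV 4.12 (cv2) and the standard library are available. Lean on these libraries where they do the work, as an engineer would, in place of code of your own. Each camera call takes 0.05 s, during which the arm holds its last target. There are 200 camera calls.

## Working session

There is one attempt and no reset: what is moved stays moved. The work goes in short steps, Python scripts to look and compute and a tool call to move; the robot and the scene stay as the last step left them, time stands still between calls to the robot, and variables do not carry over. Pictures are saved under pics/ and viewed, at most 10 in all, crops included, and the job is handed in when it is done.

Besides the shell and the picture viewer there is one more tool, called after "Call:" as a command line: name --pt "numbers of a row" for each row, then --argument value for the rest. send_rows: Moves the arm, as the interface text tells. Its arguments: {"type":"object","properties":{"targets":{"type":"array"},"squeeze":{"type":"number"}},"required":["targets"]}

```bash
ls; mkdir -p pics; cat > h.py <<'E'
import numpy as np, cv2
from rig import ctrl
def save(p,n,crop=None,s=1):
    im=p["img"][:,:,::-1]
    if crop: c0,r0,w,h=crop; im=im[r0:r0+h,c0:c0+w]
    cv2.imwrite("pics/"+n,cv2.resize(im,None,fx=s,fy=s,interpolation=cv2.INTER_CUBIC))
def ray(p,px):
    K,R,t=[np.array(p[k],float) for k in("camera_matrix","R","t")]
    d=R.T@np.linalg.solve(K,[px[0],px[1],1]); return -R.T@t,d
def at_z(p,px,z):
    c,d=ray(p,px); return c+d*(z-c[2])/d[2]
def tri(ps,pxs):
    A=np.zeros((3,3));b=np.zeros(3)
    for p,x in zip(ps,pxs):
        c,d=ray(p,x); d=d/np.linalg.norm(d); M=np.eye(3)-np.outer(d,d); A+=M;b+=M@c
    return np.linalg.solve(A,b)
def proj(p,X):
    x=np.array(p["camera_matrix"])@(np.array(p["R"])@np.array(X)+np.array(p["t"])); return x[:2]/x[2]
E
python3 - <<'E'
from h import *
np.set_printoptions(precision=1,suppress=True)
P={n:ctrl.capture(n) for n in("scene","top")}
for n,p in P.items():
    save(p,n+"0.png",s=1.5)
    print(n,ray(p,(256,192)))
    for q in["tray","rail_stand"]:print(q,[(d["extent"],round(d["score"],2)) for d in ctrl.boxes_of(q,p)])
    for q in["tray","tab_grip","hole","slot_end","rail_stand","slot_mid","small_rack","grey_rack","scanner","reagent","tipbox"]:
        print(q,[(np.array(d["point"]),round(d["score"],2)) for d in ctrl.landmark_of(q,p)][:4])
print(ctrl.sense())
E
```

```text
pics
scene (array([1093.9,  331.8, 1035.7]), array([-0.5, -0.3, -0.8]))
tray [([330.6, 299.9, 43.3, 75.2], 0.95), ([330.4, 166.6, 37.6, 48.0], 0.93), ([235.0, 105.2, 30.9, 42.4], 0.8), ([264.2, 142.6, 31.6, 51.7], 0.66), ([283.9, 185.6, 41.1, 56.8], 0.56)]
rail_stand [([161.2, 119.6, 90.0, 94.2], 0.73)]
tray [(array([340.3, 335.3]), 0.92), (array([299.7, 215.8]), 0.84), (array([285.6, 177.2]), 0.76), (array([252.8, 144.5]), 0.72)]
tab_grip [(array([309.2, 204.7]), 0.93), (array([356.5, 176.4]), 0.79), (array([250.7, 109.2]), 0.79), (array([280.6, 150.6]), 0.73)]
hole [(array([300.7, 203.8]), 0.76), (array([344.2, 324.9]), 0.74), (array([290.1, 165.7]), 0.72), (array([346.3, 185.9]), 0.62)]
slot_end [(array([346.4, 320.1]), 0.85), (array([303.5, 201.9]), 0.69), (array([252.8, 121.1]), 0.66), (array([286.8, 158. ]), 0.63)]
rail_stand [(array([217.1, 190.8]), 0.57)]
slot_mid [(array([215.4, 161.3]), 0.92), (array([310.6, 204.2]), 0.38)]
small_rack [(array([337. , 285.1]), 0.86)]
grey_rack [(array([135.7, 171.1]), 0.64)]
scanner [(array([243.2, 289.4]), 0.76), (array([216.1, 159.8]), 0.4
[... 947 characters left out ...]
nd [(array([303.4, 194.9]), 0.82)]
slot_mid []
small_rack [(array([178.4, 183. ]), 0.84), (array([307.2, 192.1]), 0.33)]
grey_rack [(array([376.6, 171.4]), 0.85), (array([260.7, 125.4]), 0.69)]
scanner [(array([229.3, 137.3]), 0.7)]
reagent [(array([262.2, 125.3]), 0.56)]
tipbox [(array([148.5, 224.7]), 0.93)]
{'time_s': 1.4, 'joints': array([-1.5,  0.3,  1.5,  0. ,  1.3, -0.2]), 'dq': array([-0.,  0.,  0.,  0.,  0.,  0.]), 'tau': array([ -0. , -41.2, -26. ,  -0. ,   0. ,   0. ]), 'eef_pos': array([ 167.5, -497.6,  231.3]), 'ee_rot': array([-0. ,  1. ,  0.2,  0. ]), 'force': array([ 1. ,  0. , -0.1]), 'wrist_torque': array([ 0.,  0., -0.]), 'grip_force': 0.0, 'grip_width': 0.996094761089888}
```

View pics/scene0.png

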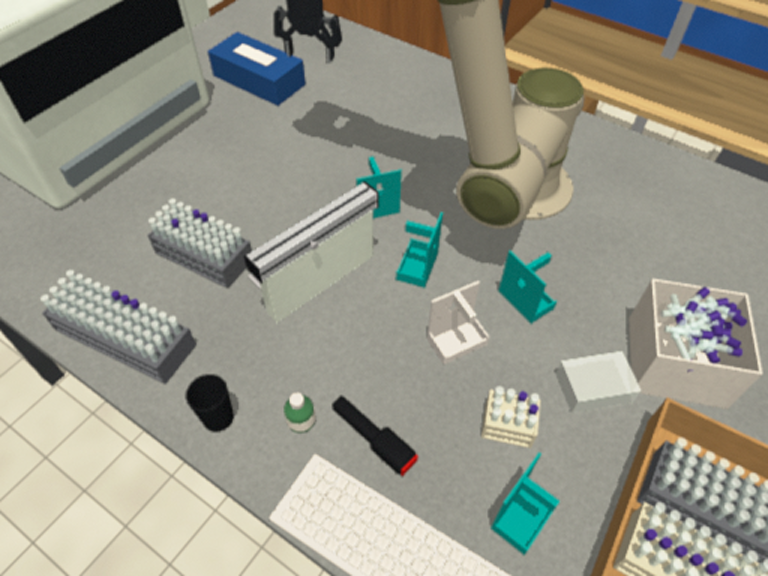

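View pics/top0.png

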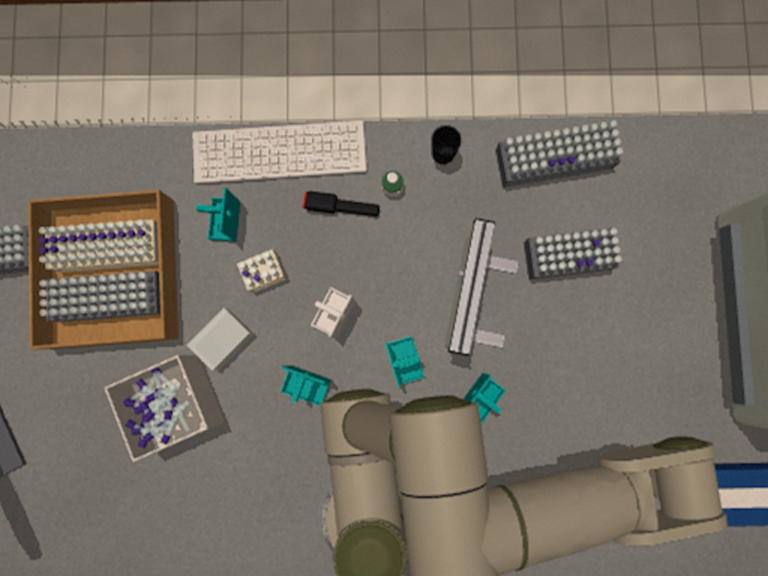

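```bash
python3 - <<'E'
from h import *
import pickle
P={n:ctrl.capture(n) for n in("scene","top")}
pickle.dump(P,open("P0.pkl","wb"))
s,t=P["scene"],P["top"]
a=lambda p,c:cv2.resize(p["img"][c[1]:c[1]+c[3],c[0]:c[0]+c[2],::-1],(400,300),interpolation=cv2.INTER_CUBIC)
# scene tray, scene stand; top tray, top stand (4 tiles)
cr=[(s,(270,180,80,60)),(s,(160,115,100,75)),(t,(192,180,60,45)),(t,(260,142,133,100))]
i=[a(p,c) for p,c in cr]
cv2.imwrite("pics/m.png",np.vstack([np.hstack(i[:2]),np.hstack(i[2:])]))
E
```

```text
(no output)
```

View pics/m.png

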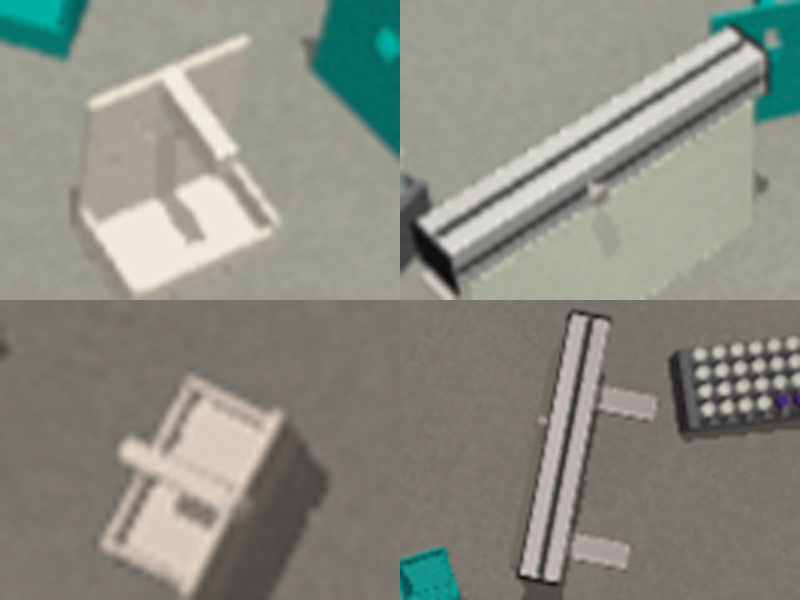

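```bash
cat > fit.py <<'E'
from h import *
import pickle
from scipy.optimize import least_squares
np.set_printoptions(precision=1,suppress=True)
P=pickle.load(open("P0.pkl","rb")); s,t=P["scene"],P["top"]
T=lambda c0,r0,k,u,v:np.array([c0+(u+.5)/k-.5,r0+(v+.5)/k-.5])
W=lambda q,X:np.array([q[0]+X[0]*np.cos(q[2])-X[1]*np.sin(q[2]),q[1]+X[0]*np.sin(q[2])+X[1]*np.cos(q[2]),X[2]])
def fit(obs,q0):
    f=lambda q:np.concatenate([proj(p,W(q,X))-x for p,X,x in obs])
    r=least_squares(f,q0,loss="soft_l1",x_scale=[10,10,.1]); print(r.x,np.degrees(r.x[2])); print(f(r.x).reshape(-1,2)); return r.x
S=lambda u,v:T(270,180,5,u,v)
Q=lambda u,v:T(192,180,20/3,u,v-300)
tray=fit([(s,(-2.5,50,130),S(92,104)),(s,(-2.5,-50,130),S(247,41)),(s,(-63,0,130),S(228,155)),(s,(-65,-50,28),S(280,222)),(s,(-5,0,130),S(172,76)),
 (t,(0,50,130),Q(283,412)),(t,(0,-50,130),Q(190,598)),(t,(-63,0,130),Q(125,447)),(t,(-65,50,28),Q(195,377)),(t,(-65,-50,28),Q(102,545))],[450,0,-1.8])
U=lambda u,v:T(260,142,3,u,v)
A=lambda u,v:T(160,115,4,u,v)
stand=fit([(t,(0,140,185),U(172,13)),(t,(0,-140,185),U(118,277)),(t,(40,140,185),U(208,20)),(t,(40,-140,185),U(160,283)),
 (s,(0,0,165),np.array([215.4,161.3])),(s,(0,0,0),np.array([217.1,190.8])),(t,(0,0,0),np.array([303.4,194.9]))],[400,-250,-1.6])
stud=tri([s,t],[A(197,188),U(143,121)]); print("stud",stud)
c,S_=np.cos(stand[2]),np.sin(stand[2]); d=stud[:2]-stand[:2]; print("stud in stand",d[0]*c+d[1]*S_,-d[0]*S_+d[1]*c)
print("tab",W(tray,(-38,0,120)))
E
python3 fit.py
```

```text
[458.6  61.8  -2.1] -118.41778065763913
[[-0.3  0.7]
 [ 0.   0.1]
 [ 0.1  0.1]
 [ 0.4  0.8]
 [ 0.   0.3]
 [ 0.8  0.7]
 [ 0.3  0.1]
 [ 0.2  0.1]
 [-0.2  0.2]
 [ 0.3  0.3]]
[ 517.4 -197.1   -1.8] -102.6863645752471
[[-0.2  0.2]
 [ 0.9 -0.8]
 [ 0.2  0.4]
 [-0.4 -0.1]
 [-1.  -3.5]
 [ 1.   2.1]
 [-0.4  0.2]]
stud [ 542.1 -196.   172.4]
stud in stand -6.451702094491872 23.867417540308047
tab [476.7  95.2 120. ]
```

```bash
cat >> h.py <<'E'
from scipy.spatial.transform import Rotation as Ro
def pose():
    s=ctrl.sense(); w,x,y,z=s["ee_rot"]; return np.array(s["eef_pos"]),Ro.from_quat([x,y,z,w]),s
def plan(pos,yaw):
    "goal: tool z down, tool x at yaw (deg, mod 180); delta in current tool axes (mm) and turn (rad)"
    p,R,s=pose(); d=R.inv().apply(np.array(pos)-p); c,n=np.cos(np.radians(yaw)),np.sin(np.radians(yaw))
    print("t",s["time_s"],"pos",p,"tool x yaw",np.degrees(np.arctan2(*R.as_matrix()[1::-1,0])),"tool z",R.as_matrix()[:,2].round(4),"F",s["force"],"grip",s["grip_width"],s["grip_force"],"j6",s["joints"][5])
    print("shift",d)
    for k in(1,-1):
        G=Ro.from_matrix(np.array([[c*k,n*k,0],[n*k,-c*k,0],[0,0,-1]]).T); print("turn",(R.inv()*G).as_rotvec().round(4))
E
python3 - <<'E'
from h import *
np.set_printoptions(precision=2,suppress=True)
plan((476.7,95.2,265),-118.4)
E
```

```text
t 1.5 pos [ 167.53 -497.57  231.3 ] tool x yaw 18.611241060995933 tool z [ 0. -0. -1.] F [ 0.15  0.07 -0.13] grip 1.0023127385383581 0.0 j6 -0.22342620911227004
shift [ 482.18 -463.1   -33.71]
turn [ 0.   -0.    2.39]
turn [ 0.    0.   -0.75]
```

Call:
send_rows --pt "-1 0.02 -0.02 -0.03 0 0 0" --pt "-1 0.03 -0.03 -0.01 0 0 0" --pt "-1 0.03 -0.03 0 0 0 0" --pt "-1 0.03 -0.03 0 0 0 0" --pt "-1 0.03 -0.03 0 0 0 0" --pt "-1 0.03 -0.03 0 0 0 0" --pt "-1 0.03 -0.03 0 0 0 0" --pt "-1 0.03 -0.03 0 0 0 0" --pt "-1 0.03 -0.03 0 0 0 0" --pt "-1 0.03 -0.03 0 0 0 0"

```text
time_s: 2.75
eef_pos: [350.2, -128.9, 271.5]
ee_rot: [0.0, 0.987, 0.162, 0.0]
force: [-0.0, -0.1, 0.5]
grip_width: 1.002
grip_force: 0.0
```

Call:
send_rows --pt "-1 0.03 -0.03 0 0 0 0" --pt "-1 0.03 -0.03 0 0 0 0" --pt "-1 0.03 -0.03 0 0 0 0" --pt "-1 0.03 -0.03 0 0 0 0" --pt "-1 0.03 -0.03 0 0 0 0" --pt "-1 0.03 -0.02 0 0 0 0" --pt "-1 0.012 0.007 0 0 0 0" --pt "-1 0 0 0 0 0 -0.15" --pt "-1 0 0 0 0 0 -0.15" --pt "-1 0 0 0 0 0 -0.15"

```text
time_s: 4.0
eef_pos: [479.8, 84.6, 271.3]
ee_rot: [0.0, 0.925, 0.38, -0.0]
force: [0.3, 0.3, 0.3]
grip_width: 1.0
grip_force: 0.0
```

```bash
python3 - <<'E'
from h import *
np.set_printoptions(precision=2,suppress=True)
plan((476.7,95.2,101),-118.4)
E
```

```text
t 4.0 pos [479.83  84.61 271.29] tool x yaw 44.626017418158554 tool z [-0. -0. -1.] F [0.27 0.27 0.3 ] grip 0.999746498820272 0.0 j6 0.7256332993312873
shift [  5.26  -9.74 170.29]
turn [ 0.   -0.    2.85]
turn [ 0.   0.  -0.3]
```

Call:
send_rows --pt "-1 0.0053 -0.0097 0.01 0 0 0" --pt "-1 0 0 0.015 0 0 -0.15" --pt "-1 0 0 0.015 0 0 -0.1433" --pt "-1 0 0 0.03 0 0 0" --pt "-1 0 0 0.03 0 0 0" --pt "-1 0 0 0.03 0 0 0" --pt "-1 0 0 0.025 0 0 0" --pt "-1 0 0 0.015 0 0 0" --pt "-1 0 0 0 0 0 0" --pt "-1 0 0 0 0 0 0"

```text
time_s: 5.25
eef_pos: [477.2, 96.2, 102.1]
ee_rot: [0.0, 0.861, 0.509, 0.001]
force: [0.3, -0.2, -0.1]
grip_width: 0.998
grip_force: 0.0
```

```bash
python3 - <<'E'
from h import *
np.set_printoptions(precision=2,suppress=True)
plan((476.7,95.2,101),-118.4)
p=ctrl.capture("scene"); save(p,"g.png",(250,130,120,110),5)
E
```

```text
t 5.25 pos [477.24  96.24 102.09] tool x yaw 61.156455503203176 tool z [ 0. -0. -1.] F [ 0.27 -0.18 -0.11] grip 0.9982865029717899 0.0 j6 0.46117896540507636
shift [-1.17  0.02  1.09]
turn [-0.   -0.    3.13]
turn [ 0.   -0.   -0.01]
```

View pics/g.png

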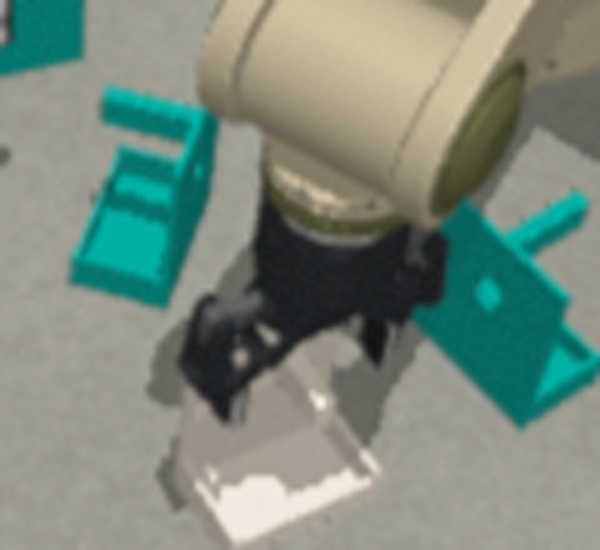

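Call:
send_rows --pt "-0.5 -0.001 0 0.001 0 0 -0.008" --pt "0 0 0 0 0 0 0" --pt "0.5 0 0 0 0 0 0" --pt "1 0 0 0 0 0 0" --pt "1 0 0 0 0 0 0" --pt "1 0 0 0 0 0 0" --pt "1 0 0 0 0 0 0" --pt "1 0 0 0 0 0 0" --pt "1 0 0 0 0 0 0" --pt "1 0 0 0 0 0 0" --squeeze 100

```text
time_s: 6.55
eef_pos: [476.6, 95.4, 100.6]
ee_rot: [0.0, 0.859, 0.512, 0.0]
force: [0.3, 1.1, 5.8]
grip_width: 0.124
grip_force: 98.5
```

Call:
send_rows --pt "1 0 0 -0.005 0 0 0" --pt "1 0 0 -0.01 0 0 0" --pt "1 0 0 -0.015 0 0 0" --pt "1 0 0 -0.015 0 0 0" --pt "1 0 0 -0.015 0 0 0" --pt "1 0 0 -0.015 0 0 0" --pt "1 0 0 -0.008 0 0 0" --pt "1 0 0 0 0 0 0" --pt "1 0 0 0 0 0 0" --pt "1 0 0 0 0 0 0"

```text
time_s: 7.8
eef_pos: [476.1, 95.3, 182.8]
ee_rot: [-0.0, 0.859, 0.512, -0.0]
force: [-0.1, -0.6, -2.7]
grip_width: 0.125
grip_force: 97.6
```

```bash
python3 - <<'E'
from h import *
np.set_printoptions(precision=2,suppress=True)
plan((560.1,-116.6,183.6),-102.7)
E
```

```text
t 7.8 pos [476.08  95.32 182.81] tool x yaw 61.6558018976973 tool z [-0.  0. -1.] F [-0.05 -0.64 -2.74] grip 0.1250765383310204 97.58758306503296 j6 0.45043186449657047
shift [-146.62  174.56   -0.88]
turn [0.   0.   2.87]
turn [-0.    0.   -0.27]
```

Call:
send_rows --pt "1 -0.01 0.012 -0.001 0 0 0" --pt "1 -0.02 0.024 0 0 0 0" --pt "1 -0.025 0.03 0 0 0 0" --pt "1 -0.025 0.03 0 0 0 0" --pt "1 -0.025 0.03 0 0 0 0" --pt "1 -0.02 0.024 0 0 0 0" --pt "1 -0.0135 0.015 0 0 0 0" --pt "1 -0.008 0.0095 0 0 0 -0.06" --pt "1 0 0 0 0 0 -0.11" --pt "1 0 0 0 0 0 -0.1"

```text
time_s: 9.05
eef_pos: [560.2, -116.8, 184.1]
ee_rot: [-0.0, 0.781, 0.625, -0.0]
force: [0.5, -0.5, -1.3]
grip_width: 0.121
grip_force: 97.7
```

```bash
python3 - <<'E'
from h import *
import pickle
np.set_printoptions(precision=2,suppress=True)
plan((560.1,-116.6,183.6),-102.7)
P={n:ctrl.capture(n) for n in("scene","top")}
pickle.dump(P,open("P1.pkl","wb"))
s,t=P["scene"],P["top"]
a=lambda p,c:cv2.resize(p["img"][c[1]:c[1]+c[3],c[0]:c[0]+c[2],::-1],(400,300),interpolation=cv2.INTER_CUBIC)
cr=[(s,(160,130,120,90)),(t,(256,150,80,60))]
cv2.imwrite("pics/m1.png",np.hstack([cv2.resize(a(*c),(400,300)) for c in cr]))
for q in("tab_grip","hole","slot_end","slot_mid"):print(q,[(d["point"],round(d["score"],2)) for d in ctrl.landmark_of(q,s)][:5])
E
```

```text
t 9.05 pos [ 560.22 -116.83  184.08] tool x yaw 77.31900253635942 tool z [-0.  0. -1.] F [ 0.54 -0.45 -1.34] grip 0.12130353664372315 97.6511549949646 j6 -0.18895129584747977
shift [ 0.2  -0.17  0.48]
turn [ 0.   -0.   -3.14]
turn [-0. -0.  0.]
tab_grip [([249.7, 108.3], 0.96), ([359.3, 327.3], 0.95), ([280.6, 148.1], 0.93), ([227.8, 173.3], 0.92), ([359.7, 173.6], 0.91)]
hole [([345.5, 185.7], 0.87), ([287.8, 164.4], 0.87), ([257.2, 128.2], 0.8), ([223.8, 175.3], 0.75), ([342.4, 324.5], 0.62)]
slot_end [([219.2, 168.7], 0.87), ([251.7, 122.0], 0.85), ([344.1, 185.0], 0.79), ([344.9, 319.3], 0.69), ([284.2, 158.2], 0.57)]
slot_mid [([214.1, 159.5], 0.86)]
```

View pics/m1.png

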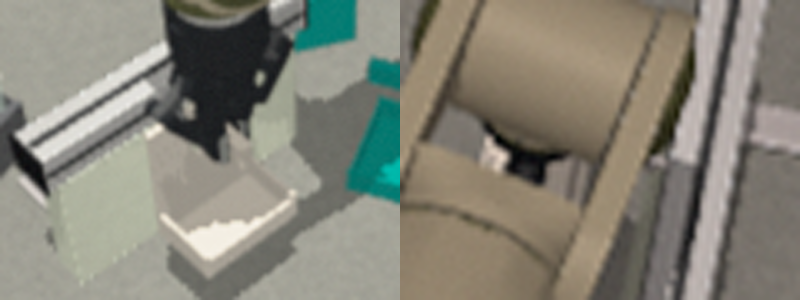

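```bash
cat > ov.py <<'E'
import io,contextlib
with contextlib.redirect_stdout(io.StringIO()):
    from fit import *
im={}
for n,p,c,k in(("s",s,(160,115,100,75),5),("t",t,(290,142,60,100),5)):
    g=cv2.resize(p["img"][c[1]:c[1]+c[3],c[0]:c[0]+c[2],::-1],None,fx=k,fy=k,interpolation=cv2.INTER_CUBIC)
    pt=lambda X:tuple(int(v) for v in (proj(p,W(stand,X))-c[:2]+.5)*k)
    for a,b in(((0,-140,185),(0,140,185)),((0,-140,145),(0,140,145)),((40,-140,185),(40,140,185)),((0,-140,0),(0,140,0))): cv2.line(g,pt(a),pt(b),(0,0,255),1)
    for y in(8,18,28,38,48): cv2.circle(g,pt((-13,y,165)),2,(255,0,0),-1)
    im[n]=g
h=max(g.shape[0] for g in im.values())
cv2.imwrite("pics/ov.png",np.hstack([cv2.copyMakeBorder(g,0,h-g.shape[0],0,0,0) for g in im.values()]))
E
python3 ov.py
```

```text
(no output)
```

View pics/ov.png

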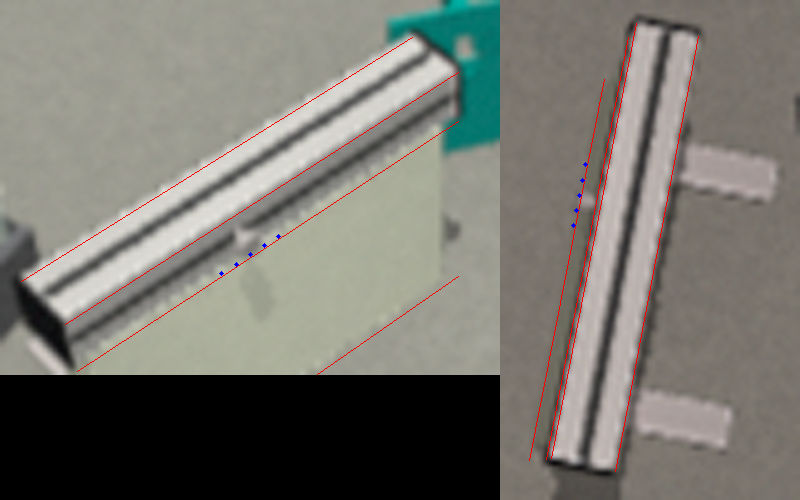

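```bash
cat > st.py <<'E'
from ov import *
def px(p,c,X): return (proj(p,W(stand,X))-c[:2]+.5)*5
for y in(16,20,24,28):
  for x in(-13,-10,-7):
    print(y,x,px(s,(160,115),(x,y,165)),px(t,(290,142),(x,y,165))+[500,0])
for n,p,c0,r0,w,h in(("s",s,203,156,13,13),("t",t,303,178,10,8)):
    print(n);print(p["img"][r0:r0+h,c0:c0+w].mean(2).astype(int))
E
python3 st.py
```

```text
16 -13 [267.1 243.9] [576.1 213.6]
16 -10 [263.7 240.9] [580.7 214.6]
16 -7 [260.3 237.9] [585.3 215.5]
20 -13 [261.5 247.6] [577.2 207.5]
20 -10 [258.1 244.6] [581.9 208.5]
20 -7 [254.7 241.5] [586.5 209.4]
24 -13 [255.9 251.3] [578.4 201.4]
24 -10 [252.5 248.2] [583.1 202.4]
24 -7 [249.1 245.2] [587.7 203.3]
28 -13 [250.3 254.9] [579.6 195.3]
28 -10 [246.9 251.9] [584.2 196.3]
28 -7 [243.5 248.9] [588.9 197.2]
s
[[215 216 217 220 191 163 142 138 136 136 120  90  67]
 [217 215 201 189 153 138 133 134 122 107  85  63  72]
 [217 189 161 146 138 137 135 120  90  65  72 100 115]
 [184 147 136 137 137 120 106  85  71  86 106 129 138]
 [144 132 135 131 147 121  99 101 111 122 131 140 155]
 [137 136 119 108 161 165 162 157 145 140 144 168 176]
 [126 112  84  79 159 189 183 159 139 161 179 179 173]
 [ 93  71  75 102 154 176 155 129 126 161 181 171 167]
 [ 62  73 105 128 147 150 127 120 131 157 170 170 167]
 [ 94 114 127 134 134 131 122 130 145 164 170 167 167]
 [122 133 138 147 149 145 142 155 163 168 169 168 167]
 [136 140 147 159 167 166 157 160 168 170 168 168 167]
 [167 175 167 168 169 170 159 157 160 165 167 168 167]]
t
[[114 115 115 110 107 105  93  86 165 188]
 [113 113 115 112 102 104  88 112 172 186]
 [116 116 106 124 122 105  91 154 185 184]
 [115 119 110 145 150 134  90 170 193 183]
 [117 113 115 145 153 147 102 166 189 183]
 [115 107 106 120 122 112 100 163 186 182]
 [115 111 103 102  99  81 109 172 185 182]
 [119 117 107 100  95  83 136 179 184 182]]
```

Call:
send_rows --pt "1 -0.004 0.0025 0 0 0 0" --pt "1 -0.006 0 0 0 0 0" --pt "1 -0.006 0 0 0 0 0" --pt "1 -0.006 0 0 0 0 0" --pt "1 -0.005 0 0 0 0 0" --pt "1 -0.004 0 0 0 0 0" --pt "1 -0.002 0 0 0 0 0" --pt "1 -0.001 0 0 0 0 0" --pt "1 0 0 0 0 0 0" --pt "1 0 0 0 0 0 0"

```text
time_s: 10.6
eef_pos: [555.2, -150.0, 184.3]
ee_rot: [-0.0, 0.782, 0.623, -0.0]
force: [0.5, 0.0, -1.9]
grip_width: 0.12
grip_force: 97.6
```

```bash
cat >> h.py <<'E'
def st():
    p,R,s=pose(); a=-1.79221; c,n=np.cos(a),np.sin(a); M=np.array([[c,n,0],[-n,c,0],[0,0,1]])
    q=M@(p-[517.4,-197.1,0]); print("t %.2f"%s["time_s"],"back x %.1f y %.1f hole z %.1f"%(q[0]+38,q[1],q[2]-18.6),"F stand",(M@s["force"]).round(1),"Tq",(M@s["wrist_torque"]).round(2),"grip",s["grip_width"],s["grip_force"],"yaw %.2f"%np.degrees(np.arctan2(*R.as_matrix()[1::-1,0])))
E
python3 -c "from h import *;st()"
```

```text
t 10.60 back x -16.2 y 26.5 hole z 165.7 F stand [-0.1  0.5 -1.9] Tq [ 0.01  0.05 -0.03] grip 0.1201562954604401 97.64892339706421 yaw 77.14
```

Call:
send_rows --pt "1 -0.001 0 0.0005 0 0 -0.003" --pt "1 -0.001 0 0 0 0 0" --pt "1 -0.001 0 0 0 0 0" --pt "1 -0.0005 0 0 0 0 0" --pt "1 -0.0005 0 0 0 0 0" --pt "1 -0.0005 0 0 0 0 0" --pt "1 -0.0005 0 0 0 0 0" --pt "1 -0.0005 0 0 0 0 0" --pt "1 0 0 0 0 0 0" --pt "1 0 0 0 0 0 0"

```text
time_s: 11.85
eef_pos: [554.0, -155.5, 183.8]
ee_rot: [-0.0, 0.781, 0.625, 0.0]
force: [0.4, -0.6, -2.1]
grip_width: 0.123
grip_force: 97.6
```

```bash
python3 -c "from h import *;st()"
```

```text
t 11.85 back x -10.6 y 26.5 hole z 165.2 F stand [ 0.5  0.5 -2.1] Tq [0.02 0.03 0.02] grip 0.123261655266875 97.64913082122803 yaw 77.30
```

No contact yet; back is nominally at −10.6, past the head's front, so continue gently.

Call:
send_rows --pt "1 -0.0005 0 0 0 0 0" --pt "1 -0.0005 0 0 0 0 0" --pt "1 -0.0005 0 0 0 0 0" --pt "1 -0.0005 0 0 0 0 0" --pt "1 -0.0005 0 0 0 0 0" --pt "1 -0.0005 0 0 0 0 0" --pt "1 -0.0005 0 0 0 0 0" --pt "1 -0.0005 0 0 0 0 0" --pt "1 0 0 0 0 0 0" --pt "1 0 0 0 0 0 0"

```text
time_s: 13.1
eef_pos: [553.1, -159.4, 183.8]
ee_rot: [0.0, 0.781, 0.625, 0.0]
force: [-0.4, -0.2, -2.1]
grip_width: 0.12
grip_force: 97.6
```

```bash
python3 -c "from h import *;st()"
```

```text
t 13.10 back x -6.6 y 26.6 hole z 165.2 F stand [ 0.3 -0.3 -2.1] Tq [-0.09  0.05 -0.02] grip 0.11997267859439208 97.649245262146 yaw 77.30
```

Call:
send_rows --pt "1 -0.0005 0 0 0 0 0" --pt "1 -0.0005 0 0 0 0 0" --pt "1 -0.0005 0 0 0 0 0" --pt "1 -0.0005 0 0 0 0 0" --pt "1 -0.0005 0 0 0 0 0" --pt "1 -0.0005 0 0 0 0 0" --pt "1 -0.0005 0 0 0 0 0" --pt "1 0 0 0 0 0 0" --pt "1 0 0 0 0 0 0" --pt "1 0 0 0 0 0 0"

```text
time_s: 14.35
eef_pos: [552.3, -162.8, 183.8]
ee_rot: [0.0, 0.781, 0.625, 0.0]
force: [-1.5, 0.5, -1.8]
grip_width: 0.122
grip_force: 97.6
```

```bash
python3 -c "from h import *;st()"
```

```text
t 14.35 back x -3.1 y 26.5 hole z 165.2 F stand [-0.1 -1.5 -1.8] Tq [ 0.03 -0.01  0.02] grip 0.12239419458226858 97.64859437942505 yaw 77.30
```

Call:
send_rows --pt "1 -0.0005 0 0 0 0 0" --pt "1 -0.0005 0 0 0 0 0" --pt "1 -0.0005 0 0 0 0 0" --pt "1 -0.0005 0 0 0 0 0" --pt "1 -0.0005 0 0 0 0 0" --pt "1 -0.0005 0 0 0 0 0" --pt "1 0 0 0 0 0 0" --pt "1 0 0 0 0 0 0" --pt "1 0 0 0 0 0 0" --pt "1 0 0 0 0 0 0"

```text
time_s: 15.6
eef_pos: [551.7, -165.7, 183.8]
ee_rot: [-0.0, 0.781, 0.625, 0.0]
force: [-0.3, 0.6, -2.6]
grip_width: 0.121
grip_force: 97.6
```

```bash
python3 -c "from h import *;st()"
```

```text
t 15.60 back x -0.1 y 26.5 hole z 165.2 F stand [-0.5 -0.5 -2.6] Tq [0.03 0.04 0.  ] grip 0.12125775667573961 97.64911651611328 yaw 77.30
```

Call:
send_rows --pt "1 -0.0005 0 0 0 0 0" --pt "1 -0.0005 0 0 0 0 0" --pt "1 -0.0005 0 0 0 0 0" --pt "1 -0.0005 0 0 0 0 0" --pt "1 0 0 0 0 0 0" --pt "1 0 0 0 0 0 0" --pt "1 0 0 0 0 0 0" --pt "1 0 0 0 0 0 0" --pt "1 0 0 0 0 0 0" --pt "1 0 0 0 0 0 0"

```text
time_s: 16.85
eef_pos: [551.2, -167.7, 183.8]
ee_rot: [-0.0, 0.781, 0.625, 0.0]
force: [0.8, 0.7, -2.8]
grip_width: 0.122
grip_force: 97.7
```

```bash
python3 -c "from h import *;st()"
```

```text
t 16.85 back x 1.8 y 26.5 hole z 165.2 F stand [-0.8  0.6 -2.8] Tq [ 0.13  0.29 -0.07] grip 0.12222397804179894 97.71718382835388 yaw 77.30
```

Call:
send_rows --pt "1 -0.0003 0 0 0 0 0" --pt "1 -0.0003 0 0 0 0 0" --pt "1 -0.0002 0 0 0 0 0" --pt "1 0 0 0 0 0 0" --pt "1 0 0 0 0 0 0" --pt "1 0 0 0 0 0 0" --pt "1 0 0 0 0 0 0" --pt "1 0 0 0 0 0 0" --pt "1 0 0 0 0 0 0" --pt "1 0 0 0 0 0 0"

```text
time_s: 18.1
eef_pos: [551.3, -167.9, 183.9]
ee_rot: [-0.0, 0.781, 0.625, 0.001]
force: [2.6, 7.2, -1.3]
grip_width: 0.121
grip_force: 97.9
```

```bash
python3 -c "from h import *;st()"
```

```text
t 18.10 back x 2.0 y 26.6 hole z 165.3 F stand [-7.6  1.  -1.3] Tq [ 0.16  1.02 -0.12] grip 0.1208478368616586 97.87911057472229 yaw 77.30
```

Call:
send_rows --pt "1 0.0002 0 0.001 0 0 0" --pt "1 0 0 0.001 0 0 0" --pt "1 0 0 0.0015 0 0 0" --pt "1 0 0 0.0015 0 0 0" --pt "1 0 0 0.0015 0 0 0" --pt "1 0 0 0.0015 0 0 0" --pt "1 0 0 0.001 0 0 0" --pt "1 0 0 0.001 0 0 0" --pt "1 0 0 0 0 0 0" --pt "1 0 0 0 0 0 0"

```text
time_s: 19.35
eef_pos: [551.1, -167.8, 174.2]
ee_rot: [-0.0, 0.781, 0.625, 0.0]
force: [0.0, 6.0, 1.7]
grip_width: 0.125
grip_force: 98.6
```

```bash
python3 -c "from h import *;st()"
```

```text
t 19.35 back x 2.0 y 26.4 hole z 155.6 F stand [-5.9 -1.3  1.7] Tq [-0.32  0.84 -0.2 ] grip 0.12459566774695797 98.58002543449402 yaw 77.30
```

Call:
send_rows --pt "1 0 -0.0004 0 0 0 0" --pt "1 0 0 0.001 0 0 0" --pt "1 0 0 0.001 0 0 0" --pt "1 0 0 0.001 0 0 0" --pt "1 0 0 0.001 0 0 0" --pt "1 0 0 0.001 0 0 0" --pt "1 0 0 0.001 0 0 0" --pt "1 0 0 0 0 0 0" --pt "1 0 0 0 0 0 0" --pt "1 0 0 0 0 0 0"

```text
time_s: 20.6
eef_pos: [550.6, -167.6, 167.9]
ee_rot: [-0.0, 0.781, 0.625, 0.0]
force: [-0.1, 5.4, 1.1]
grip_width: 0.124
grip_force: 98.4
```

```bash
python3 -c "from h import *;st()"
```

```text
t 20.60 back x 2.0 y 25.9 hole z 149.3 F stand [-5.3 -1.2  1.1] Tq [-0.28  0.86 -0.25] grip 0.12369080819655583 98.41932535171509 yaw 77.30
```

Call:
send_rows --pt "1 0 0 0.0005 0 0 0" --pt "1 0 0 0.0005 0 0 0" --pt "1 0 0 0.0005 0 0 0" --pt "1 0 0 0.0005 0 0 0" --pt "1 0 0 0.0005 0 0 0" --pt "1 0 0 0.0005 0 0 0" --pt "1 0 0 0 0 0 0" --pt "1 0 0 0 0 0 0" --pt "1 0 0 0 0 0 0" --pt "1 0 0 0 0 0 0"

```text
time_s: 21.85
eef_pos: [550.7, -167.7, 166.8]
ee_rot: [0.0, 0.781, 0.625, 0.0]
force: [-5.1, 7.9, 12.7]
grip_width: 0.123
grip_force: 100.1
```

```bash
python3 -c "from h import *;st()"
```

```text
t 21.85 back x 2.0 y 26.1 hole z 148.2 F stand [-6.6 -6.7 12.7] Tq [-1.14  1.07 -0.21] grip 0.12260550290988578 100.06423115730286 yaw 77.31
```

```bash
cat > ov2.py <<'E'
import io,contextlib
with contextlib.redirect_stdout(io.StringIO()):
    from fit import *
st()
p=ctrl.capture("scene"); pickle.dump(p,open("P2.pkl","wb"))
c=(165,130,100,75);k=8
g=cv2.resize(p["img"][c[1]:c[1]+c[3],c[0]:c[0]+c[2],::-1],None,fx=k,fy=k,interpolation=cv2.INTER_CUBIC)
def pt(X,dz): 
    return tuple(int(v) for v in (proj(p,W(stand,(X[0],X[1]+26.0,X[2]+dz)))-c[:2]+.5)*k)
for dz,col in((66.2,(0,0,255)),(63.5,(0,200,0))):
    for l in([(-65,50,28),(-65,-50,28),(0,-50,28)],[(-65,50,28),(-65,50,0),(-65,-50,0),(-65,-50,28)],[(0,50,0),(0,50,130),(-5,50,130)],[(0,50,28),(-65,50,28)],[(-5,50,130),(-5,-50,130),(-5,-50,28)]):
        cv2.polylines(g,[np.array([pt(X,dz) for X in l])],False,col,1)
cv2.imwrite("pics/ov2.png",g)
E
python3 ov2.py
```

```text
t 21.85 back x 2.0 y 26.1 hole z 148.2 F stand [-6.6 -6.7 12.7] Tq [-1.1  1.1 -0.2] grip 0.12260550290988578 100.06423115730286 yaw 77.31
```

View pics/ov2.png

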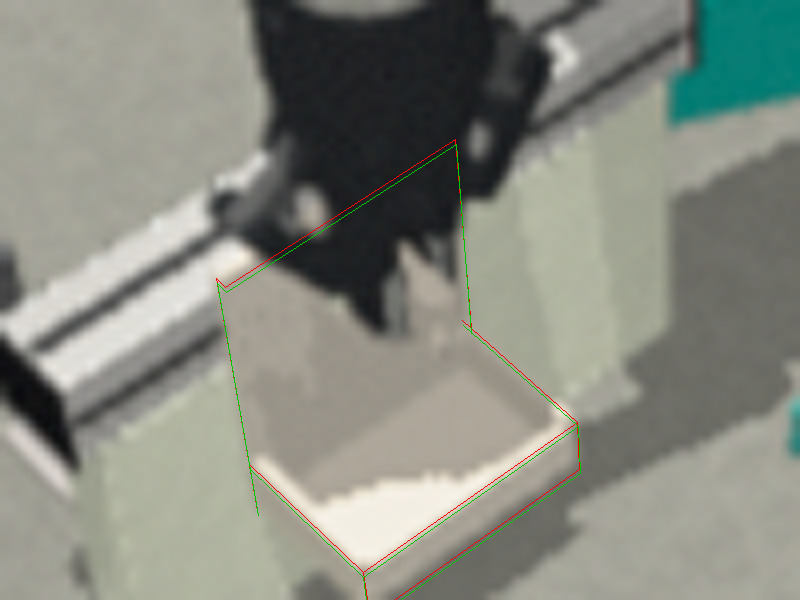

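Call:
send_rows --pt "1 0 0 -0.001 0 0 0" --pt "1 0 0 -0.001 0 0 0" --pt "1 0 -0.0005 0 0 0 0" --pt "1 0 -0.0005 0 0 0 0" --pt "1 0 0 0 0 0 0" --pt "1 0 0 0 0 0 0" --pt "1 0 0 0 0 0 0" --pt "1 0 0 0 0 0 0" --pt "1 0 0 0 0 0 0" --pt "1 0 0 0 0 0 0"

```text
time_s: 23.15
eef_pos: [550.5, -167.6, 167.2]
ee_rot: [0.001, 0.781, 0.625, 0.001]
force: [5.1, 5.4, -0.1]
grip_width: 0.122
grip_force: 97.9
```

```bash
python3 -c "from h import *;st()"
```

```text
t 23.15 back x 1.9 y 25.8 hole z 148.6 F stand [-6.3  3.8 -0.1] Tq [ 0.66  0.91 -0.16] grip 0.12231460968850637 97.91272759437561 yaw 77.31
```

Call:
send_rows --pt "1 0.0003 0 0 0 0 0" --pt "1 0.0002 0 0 0 0 0" --pt "1 0 0 0 0 0 0" --pt "1 0 0 0.0005 0 0 0" --pt "1 0 0 0.0005 0 0 0" --pt "1 0 0 0.0005 0 0 0" --pt "1 0 0 0 0 0 0" --pt "1 0 0 0 0 0 0" --pt "1 0 0 0 0 0 0" --pt "1 0 0 0 0 0 0"

```text
time_s: 24.4
eef_pos: [550.5, -167.6, 166.8]
ee_rot: [0.001, 0.781, 0.625, 0.001]
force: [1.6, 4.3, 9.2]
grip_width: 0.123
grip_force: 99.5
```

```bash
python3 -c "from h import *;st()"
```

```text
t 24.40 back x 2.0 y 25.8 hole z 148.2 F stand [-4.6  0.7  9.2] Tq [ 0.07  0.77 -0.14] grip 0.12326045758816577 99.52133774757385 yaw 77.30
```

Call:
send_rows --pt "1 0 0 -0.0005 0 0 0" --pt "1 0 0 -0.0005 0 0 0" --pt "1 0 0 0 0 0 0" --pt "1 0 0 0 0 0 0" --pt "0.8 0 0 0 0 0 0" --pt "0.7 0 0 0 0 0 0" --pt "0.6 0 0 0 0 0 0" --pt "0.5 0 0 0 0 0 0" --pt "0.4 0 0 0 0 0 0" --pt "0.3 0 0 0 0 0 0" --squeeze 60

```text
time_s: 25.65
eef_pos: [549.8, -167.6, 166.3]
ee_rot: [-0.0, 0.781, 0.625, -0.0]
force: [-0.1, -0.4, -0.1]
grip_width: 0.348
grip_force: 0.0
```

```bash
python3 -c "from h import *;st()"
```

```text
t 25.65 back x 2.1 y 25.1 hole z 147.7 F stand [ 0.4  0.  -0.1] Tq [ 0.   -0.01  0.06] grip 0.34817674111917657 0.0 yaw 77.30
```

Released with no forces. Open further, then retreat straight up.

Call:
send_rows --pt "0.1 0 0 0 0 0 0" --pt "0 0 0 0 0 0 0" --pt "0 0 0 -0.005 0 0 0" --pt "0 0 0 -0.01 0 0 0" --pt "0 0 0 -0.015 0 0 0" --pt "0 0 0 -0.02 0 0 0" --pt "0 0 0 -0.025 0 0 0" --pt "0 0.03 0 -0.02 0 0 0" --pt "0 0.05 0 0 0 0 0" --pt "0 0.05 0 0 0 0 0"

```text
time_s: 26.9
eef_pos: [578.7, -39.5, 262.7]
ee_rot: [0.001, 0.781, 0.624, 0.001]
force: [-0.0, -0.8, 0.1]
grip_width: 0.497
grip_force: 0.0
```

Call:
send_rows --pt "0 0.05 0 -0.02 0 0 0" --pt "0 0.05 0 -0.02 0 0 0" --pt "0 0.03 0 0 0 0 0" --pt "0 0 0 0 0 0 0" --pt "0 0 0 0 0 0 0" --pt "0 0 0 0 0 0 0" --pt "0 0 0 0 0 0 0" --pt "0 0 0 0 0 0 0" --pt "0 0 0 0 0 0 0" --pt "0 0 0 0 0 0 0"

```text
time_s: 28.15
eef_pos: [607.0, 86.1, 301.3]
ee_rot: [-0.0, 0.781, 0.625, -0.0]
force: [0.3, 0.0, 0.3]
grip_width: 0.501
grip_force: 0.0
```

```bash
sed -i 's/ov2.png/ov3.png/;s/P2.pkl/P3.pkl/' ov2.py; python3 ov2.py
```

```text
t 28.15 back x -258.0 y 25.2 hole z 282.7 F stand [-0.1  0.3  0.3] Tq [-0.   0.1  0. ] grip 0.5008620748934866 0.0 yaw 77.30
```

View pics/ov3.png

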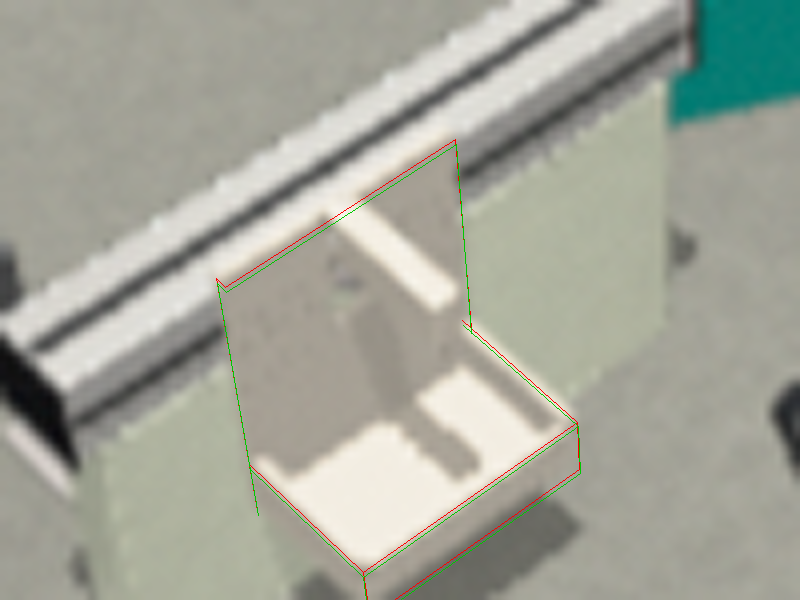

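The tray hangs flush on the stud: its head shows at about (345,272), just below the tab. The outline fits the locked model.

```bash
python3 -c "from rig import ctrl;print(ctrl.finish_job())"
```

```text
the job is handed in; nothing more can be done
None
```

The white tray is hanging upright and released on the stud, locked as far as the forces and the last picture show; the job was handed in at about 28 s, and no verdict came back.

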